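# Tighten the tool-rest clamp nut with a box key in short swings

### The job

Take the big box key from the rubber mat, seat it fully down over the clamp nut between the two ears of the lathe's tool-rest arm, and tighten the nut clockwise in short swings, lifting and re-seating the key, until it comes up against its stop. Finish there with a firm steady pull of about 8 N at the grip point of the bar, held for about a second and never as much as 10 N; then lay the key back flat on the mat and let go. Turn the nut only with the key, do not lean on the lathe, and leave everything else where it is.

Things in the scene. Friction and masses are not known exactly. Their poses are not given: they have to be found in the camera images.
- key: Big steel box key lying socket down. Origin: socket centre at its underside, z up. Six-sided ring open at both ends, 38.5 mm across flats inside (flats face x and every 60 deg), 5.5 mm wall, 32 mm high. A level straight bar 16 mm wide, 14 mm thick, mid-height 25 mm, runs along -x to a round foot 24 mm wide, 32 mm high, at x = -172 mm. About 0.3 kg.
- key_grip (a point): Grip point in the middle of the big key's bar, at x = -110 mm, z = 25 mm in the key's frame; same axes as the key. Fingers go either side of the bar, closing along y. Torque on the nut is the sideways force here times 0.11 m plus any twist of the hand: at the stop about 0.9 N m is right, under 0.75 too slack, over 1.1 too much. The hand twists a little on the bar under load.
- small_key: The other key, same form and bar, but its socket is only 25 mm across flats and does not fit the nut. The keys lie side by side on the mat, about 110 mm apart, in either order, bars towards the robot. Leave it.
- nut_seat (a point): Centre of the steel clamp nut at the foot of its hexagon, on its 60 mm flange, 55 mm above the table; z up, turns with the nut. Hexagon 36 mm across flats (facing x and every 60 deg), straight for 16 mm, then a cone to 26 mm wide at 21 mm, bolt end 16 mm wide up to 27 mm. A fully seated key has its origin here; it has about 8 deg of play either way.
- nut (a joint): Angle of the clamp nut, rad, growing as it is tightened clockwise seen from above; starts between 0.05 and 0.65. It turns against steady friction of about 0.35 N m (3 to 4 N at the grip point), meets a solid stop at 2.1 and stays where it is left.
- lathe: Small grey and red wood lathe fixed on the bench. Origin on the table straight below the nut; +x points from the nut to the bed, +y to the tailstock, z up. The tool-rest post and bar start 69 mm to +x of the nut and reach 146 mm high. With the nut at its stop, a seated key sits at a yaw of about -0.38 rad relative to the lathe (0: bar points to the lathe's -x).
- gap (a point): Middle of the gap between the two upright round ears on the lathe, each 18 mm thick and 105 mm high, 52 mm to either side (y), 26 mm to -x of the nut; axes as the lathe. A seated key's bar lies between them, so its yaw relative to the lathe is held between about -0.78 and +0.78 rad. Over 70 mm from the nut on the -x side the bench is free.
- mat: Black rubber mat fixed on the bench, 240 x 200 mm, 3 mm thick. Origin: centre of its underside; long side along x.
- blank: Round wooden blank standing upright, 68 mm across, 130 mm high; origin at its underside. Bystander.
- offcut: Wooden offcut 70 x 45 x 30 mm; origin at its underside. Bystander.
- jar: Glass jar 60 mm across, 85 mm high; origin at its underside. Bystander.
- gouge: Turning tool lying flat, 240 mm long, wooden handle. Bystander.
- cup: White mug 76 mm across, 90 mm high; origin at its underside. Bystander.
- riser: Plywood block 90 x 140 x 40 mm; origin at its underside. Bystander.
Things that resemble listed ones, but are neither listed nor needed, are in the scene too. What is shaped like the key but purple is not meant.

How it is judged:
On the way, in this order (a step that is already met when the one before it is completed fails the run):
1. the big key is seated fully down over the nut (horizontal distance between key and nut_seat below 0.004 m and z of key in the frame of nut_seat below 0.005 m and angle between key's own z axis and vertical below 0.12 rad), for 0.1 s.
2. the nut is at its stop and pulled up firmly with the seated key (45 N between key and nut, about 0.65 N m) (value of joint nut above 2.04 rad and z of key in the frame of nut_seat below 0.008 m and contact force between key and nut above 45 N), for 0.4 s.
At the end, for the whole second after the job is handed in: The nut is at its stop (angle above 2.04 rad); the big key lies flat on the mat (underside under 7 mm above the table, tilt under 0.08 rad, socket within 110 mm of the mat's centre), released and at rest (value of joint nut above 2.04 rad and horizontal distance between key and mat below 0.11 m and height (world z) of key below 0.007 m and angle between key's own z axis and vertical below 0.08 rad and linear speed of key below 0.02 m/s); the robot touches nothing.
It fails at once if the key is forced on the nut (98 N between them, about 1.25 N m) (contact force between key and nut above 98 N).
It fails at once if the nut is turned with the hand instead of the key (contact force between the fingers and nut above 3 N).
It fails at once if the robot leans on the lathe (over 15 N) (contact force between the arm and lathe above 15 N).
It fails at once if the other key or a bystander is moved by more than 20 mm (distance of any of small_key, blank, offcut, jar, gouge, cup, riser from where it was at the start of the episode above 0.02 m).
It also fails if it takes over 67 s, if anything falls off the work surface, if the arm or the gripper's body presses on something with over 40 N, if the wrist force passes 120 N, or if a joint passes its speed limit or range.

### The arm

A 7-joint arm with a two-finger parallel gripper is mounted at the origin on the work surface. World frame = base frame: x ahead of the robot, y to its left, z up, the work surface at z = 0. Lengths are in m, angles in rad, forces in N, time in s.
With the tool pointing down it reaches from about 0.425 to 1.025 m from the base axis. Payload 3.6 kg.
Tool frame: the origin (TCP) lies at the very end of the fingers, on their centre line; the grasp point (between the pads) lies 19 mm behind it; z points along the fingers, y is the line along which they close (so a half turn about z gives the same grasp; the last joint's range is limited). The gripper opens to 85 mm and grips with 20 to 120 N. Pads are 22 mm wide; open, the fingers measure 114 mm over their backs; the gripper's body (76 mm by 85 mm) begins 54 mm behind the grasp point. The pads swing forward as they close: fully open they stand 13 mm farther back than shut.
Start: joints at [-1.246, 0.591, 0.048, 1.609, -0.033, 0.943, -0.034], TCP at [0.295, 0.662, 0.231] pointing down, gripper open.
Joint ranges: [-2.69, 2.69], [-0.47, 2.24], [-1.27, 1.36], [0.19, 2.51], [-1.53, 4.68], [0.08, 2.07], [-3.09, 3.09]. Speed limits (rad/s): [2.57, 2.57, 3.14, 3.14, 3.14, 3.14, 3.14].

### API

Orientations are given as a unit quaternion [w, x, y, z].
In Python, from workcell import ctrl gives the robot as it stands.
- The arm moves only by the tool play_rows, never from a script. Its argument "deltas" is one flat list of numbers, 7 for each row, row after row: the turn, a rotation vector about the tool's x, y, z in units of 6 degrees (1.0 is 6 degrees), then the shift along the tool's x, y, z in units of 25 mm (1.0 is 25 mm), then the closure, from 0 (fully open) to 1 (shut). In form: [ax, ay, az, tx, ty, tz, jaw, ax, ay, az, tx, ty, tz, jaw, ...]. A call has 1 to 20 rows; each row shifts and turns the commanded pose from where the row before left it, along the tool's axes as they then stand; what a row does not reach is not made up. A row lasts 1/12 s, in which the tool goes at most 41.7 mm and 7.16 degrees, less where a joint would pass 70% of its speed; a pose out of reach is approached as far as the arm can. A call is refused whole if a number of a shift passes 1 or a number of a turn 1, either way. A call with a gripper value outside its range is refused whole. The fingers move at their own pace and stop on an object; "force" is the grip in N (left out, the last holds). Time passes only in rows, so rows that do not move let the fingers close. It gives the time, the measured TCP pose, the force, the opening and the grip force at its end, in the units of the state.
- ctrl.state(): the state, without advancing time (a new reading comes with each control period).
- ctrl.get_image(name): name is "scene" or "top" or "wrist"; returns a dict with "frame" (420x560x3 uint8, red, green, blue), "camera_matrix" (3x3 intrinsics, pixels), "extrinsics" (4x4, takes a point from world to camera coordinates); the wrist camera has in their place "mount" (4x4, takes a point from camera to tool coordinates, whose origin is the TCP and whose axes are the flange's). Camera axes: x right, y up, looking along -z (the intrinsics and any distortion apply to the point x, -y, -z); pixel columns grow to the right and rows downward; lengths in m; the calibration is good to about 2 mm. A picture is of the moment at which its call begins: read the wrist's pose just before it. There is no depth.
- ctrl.finish_job(): hands the job in; it is judged then, once.
The state is a dict: "time_s": time; "joints": joint angles; "qd": joint speeds; "effort": joint torques, N m; "tool_pos": TCP position; "ee_rot": TCP orientation; "force": force on the tool from outside, world axes, zero at the start; "wrist_torque": the same for the moment, N m; "width": opening from 0.0 (shut) to 1.0 (fully open); "finger_force": force on a finger pad.
Only numpy, scipy, OpenCV 4.12 (cv2) and the standard library are available. Lean on these libraries where they do the work, as an engineer would, in place of code of your own. Each camera call takes 0.05 s, during which the arm holds its last target. There are 200 camera calls.

## Working session

There is one attempt and no reset: what is moved stays moved. The work goes in short steps, Python scripts to look and compute and a tool call to move; the robot and the scene stay as the last step left them, time stands still between calls to the robot, and variables do not carry over. Pictures are saved under pics/ and viewed, at most 10 in all, crops included, and the job is handed in when it is done.

Besides the shell and the picture viewer there is one more tool, called after "Call:" as name(argument=value, ...), one argument or row to a line, values as JSON. play_rows: Moves the arm, as the interface text tells. Its arguments: {"type":"object","properties":{"deltas":{"type":"array","items":{"type":"number"}},"force":{"type":"number"}},"required":["deltas"]}

```bash
mkdir -p pics; ls
python3 - <<'E'
from workcell import ctrl
import cv2,numpy as np,pickle
s=ctrl.state();print(s)
d={}
for n in("scene","top"):
    i=ctrl.get_image(n);d[n]=i;cv2.imwrite(f"pics/{n}0.png",i["frame"][...,::-1]);print(n,i["camera_matrix"],i["extrinsics"],[k for k in i])
pickle.dump(d,open("im0.pkl","wb"))
E
```

```text
pics
{'time_s': 0.0, 'joints': array([-1.24551422,  0.59207444,  0.04830412,  1.60982545, -0.03329436,
        0.94265847, -0.0336945 ]), 'qd': array([ 0.00111962, -0.00171521,  0.00029527,  0.00032314, -0.0001397 ,
       -0.00037247,  0.00036937]), 'effort': array([-1.71799820e-04, -5.48683941e+01,  1.54619079e+00, -1.98124158e+01,
        9.30710812e-03,  8.78856343e-03,  1.38240267e-05]), 'tool_pos': array([0.2944868 , 0.66160911, 0.23017207]), 'ee_rot': array([-1.61510699e-04,  2.07822246e-01,  9.78166012e-01, -1.06836444e-03]), 'force': array([-0.20655082, -0.53424426,  0.65837376]), 'wrist_torque': array([0.01936279, 0.048159  , 0.00169732]), 'finger_force': 0.0, 'width': 1.0008694130952027}
scene [[507.13087448   0.         278.17921229]
 [  0.         507.13087448 214.48804137]
 [  0.           0.           1.        ]] [[-0.66782176  0.74426029  0.00952453  0.28218571]
 [-0.64276096 -0.583105    0.4968369   0.29749783]
 [ 0.37532977  0.3256765   0.86779167 -2.10843454]
 [ 0.          0.          0.          1.        ]] ['frame', 'camera_matrix', 'extrinsics']
top [[425.75396336   0.         278.11966333]
 [  0.         425.75396336 203.93080054]
 [  0.           0.           1.        ]] [[ 0.01337062 -0.99989852 -0.00491757  0.03709882]
 [ 0.9972046   0.0129727   0.07358456 -0.48516664]
 [-0.0735133  -0.00588769  0.99727686 -1.26871883]
 [ 0.          0.          0.          1.        ]] ['frame', 'camera_matrix', 'extrinsics']
```

Run:
```python
import cv2
for n in("scene","top"):
    i=cv2.imread(f"pics/{n}0.png");cv2.imwrite(f"pics/{n}0b.png",cv2.resize(i,(800,600),interpolation=cv2.INTER_CUBIC))
```

```text
(no output)
```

View pics/top0b.png

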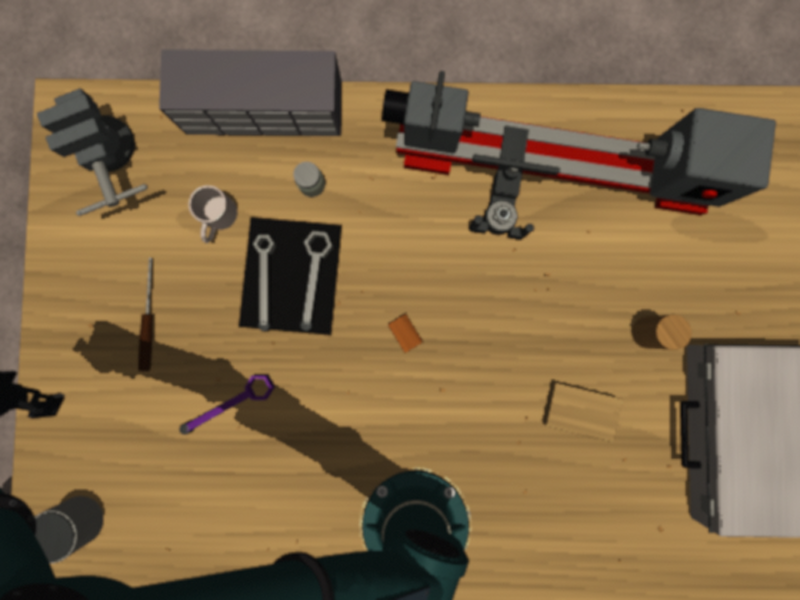

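View pics/scene0b.png

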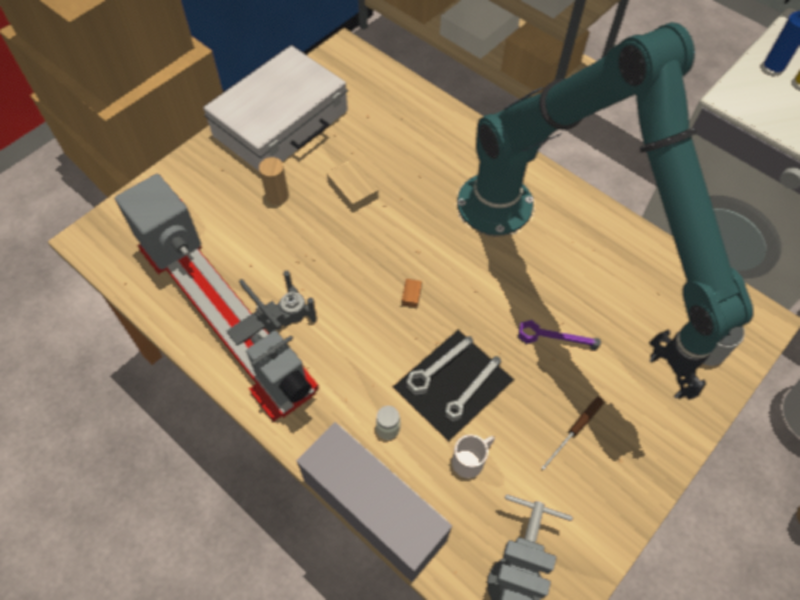

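Run:
```python
import cv2,numpy as np
t=cv2.imread("pics/top0.png");s=cv2.imread("pics/scene0.png")
def c(i,x,y):
    o=cv2.resize(i[y:y+75,x:x+100],(400,300),interpolation=cv2.INTER_CUBIC)
    return o
cv2.imwrite("pics/comp.png",np.vstack([np.hstack([c(t,165,158),c(t,300,112)]),np.hstack([c(s,275,230),c(s,160,175)])]))
```

```text
(no output)
```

View pics/comp.png

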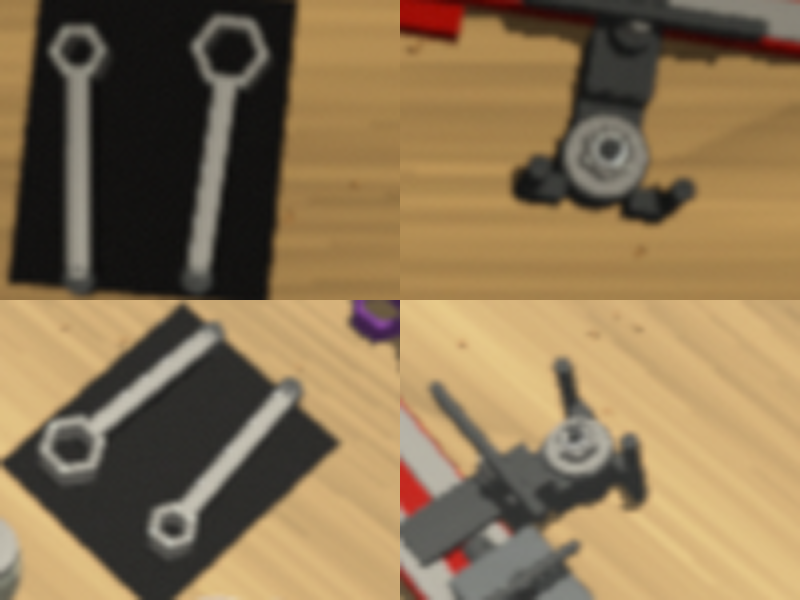

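```bash
cat > h.py <<'E'
import numpy as np,pickle
d=pickle.load(open("im0.pkl","rb"))
def ray(K,E,u,v):
    R,t=E[:3,:3],E[:3,3]
    c=np.array([(u-K[0,2])/K[0,0],-(v-K[1,2])/K[1,1],-1.])
    return -R.T@t, R.T@c
def pz(n,u,v,z):
    o,r=ray(d[n]["camera_matrix"],d[n]["extrinsics"],u,v)
    return o+r*(z-o[2])/r[2]
E
python3 - <<'E'
from h import *
def P(l,q,u,v,z):
    n,x,y,U,V={'tk':("top",165,158,0,0),'tn':("top",300,112,400,0),'sk':("scene",275,230,0,300),'sn':("scene",160,175,400,300)}[q]
    p=pz(n,x+(u-U+.5)/4-.5,y+(v-V+.5)/4-.5,z);print(l,n,np.round(p,4));return p
a=P('big sock','tk',230,51,.035);b=P('big foot','tk',197,279,.035);print(np.linalg.norm(a-b),np.arctan2(*(a-b)[1::-1]))
a=P('small sock','tk',78,51,.035)
a=P('big sock','sk',73,444,.035);b=P('big foot','sk',213,332,.035);print(np.linalg.norm(a-b),np.arctan2(*(a-b)[1::-1]))
P('flange','tn',605.5,158,.055);P('bolt','tn',610,150,.082)
P('flange','sn',577,446,.055);P('bolt','sn',577,434,.082)
a=P('earL','tn',542,163,.1);b=P('earR','tn',684,188,.1);print(np.linalg.norm(a-b),np.arctan2(*(a-b)[1::-1])-np.pi/2)
for q,w,z in(((470,115),(650,140),.06),((408,160),(680,208),.03)):
    a=pz("top",q[0]*.7,q[1]*.7,z);b=pz("top",w[0]*.7,w[1]*.7,z);print(a,b,np.arctan2(*(a-b)[1::-1])-np.pi/2)
a=pz("top",251*.7,217*.7,.003);b=pz("top",341*.7,226*.7,.003);c=pz("top",240*.7,327*.7,.003);e=pz("top",331*.7,335*.7,.003)
print('mat',(a+b+c+e)/4,np.linalg.norm(a-b),np.linalg.norm(a-c))
E
```

```text
big sock top [0.5822 0.2128 0.035 ]
big foot top [0.411  0.2334 0.035 ]
0.17237494543931148 -0.1197662276839943
small sock top [0.5807 0.327  0.035 ]
big sock scene [0.58   0.2106 0.035 ]
big foot scene [0.4105 0.2321 0.035 ]
0.17081854712975658 -0.12652612207410308
flange top [ 0.6414 -0.1703  0.055 ]
bolt top [ 0.6419 -0.1691  0.082 ]
flange scene [ 0.6426 -0.1726  0.055 ]
bolt scene [ 0.6425 -0.168   0.082 ]
earL top [ 0.6282 -0.1176  0.1   ]
earR top [ 0.6114 -0.2187  0.1   ]
0.10248161220023186 -0.16426000913174277
[ 0.85295081 -0.10369196  0.06      ] [ 0.8039855  -0.47811274  0.06      ] -0.13003818767431974
[0.76443198 0.02441957 0.03      ] [ 0.66798369 -0.55125305  0.03      ] -0.16599845257822676
mat [0.51599778 0.27271271 0.003     ] 0.1958345552522986 0.23824487619998003
```

The keys in the top view are the big key at (317,243)/800, with a wide socket, the small key at (263,243), and the purple decoy at (260,387). The crop confirms the right-hand grey one on the mat as the big key: its bar is 172 mm long and its socket is clearly the wider. The socket is at (0.581, 0.212) with yaw -0.12. The nut is at (0.642, -0.170) and the lathe yaw is about -0.16.

Call:
play_rows(
  deltas=[0,0,0,-0.85,-0.82,0.25,0,0,0,0,-0.85,-0.82,0.25,0,0,0,0,-0.85,-0.82,0.25,0,0,0,0,-0.85,-0.82,0.25,0,0,0,0,-0.85,-0.82,0.25,0,0,0,0,-0.85,-0.82,0.25,0,0,0,0,-0.85,-0.82,0.25,0,0,0,0,-0.85,-0.82,0.25,0,0,0,0,-0.85,-0.82,0.25,0,0,0,0,-0.85,-0.82,0.25,0,0,0,0,-0.85,-0.82,0.25,0,0,0,0,-0.85,-0.82,0.25,0,0,0,0,-0.85,-0.82,0.25,0,0,0,0,-0.85,-0.82,0.25,0,0,0,0,-0.85,-0.82,0.25,0,0,0,0,-0.85,-0.82,0.25,0,0,0,-0.94,0,0,0,0,0,0,-0.94,0,0,0,0,0,0,-0.95,0,0,0,0,0,0,0,0,0,0,0],
  force=60,
)

```text
time_s: 1.77
tool_pos: [0.472, 0.2239, 0.131]
ee_rot: [-0.0, 0.061, 0.998, -0.0]
force: [-0.7, -0.1, -0.2]
width: 1.002
finger_force: 0.0
```

```bash
cat >> h.py <<'E'
from scipy.spatial.transform import Rotation as Ro
def rot(s):
    w,x,y,z=s["ee_rot"];return Ro.from_quat([x,y,z,w]).as_matrix()
def go(s,p,yaw):
    """deltas in tool units to TCP p, tool x pointing at yaw+pi, tool down; shift in current axes (before turn)"""
    R=rot(s);x=np.array([-np.cos(yaw),-np.sin(yaw),0]);z=np.array([0,0,-1.])
    T=np.c_[x,np.cross(z,x),z]
    return np.round(np.degrees(Ro.from_matrix(R.T@T).as_rotvec())/6,3),np.round(R.T@(np.array(p)-s["tool_pos"])/.025,3)
def look(s,name):
    from workcell import ctrl
    import cv2
    i=ctrl.get_image("wrist");pickle.dump((s,i),open(name+".pkl","wb"))
    f=cv2.resize(i["frame"],(800,600),interpolation=cv2.INTER_CUBIC)
    cv2.imwrite("pics/"+name+".png",f[...,::-1])
def wz(name,u,v,z):
    s,i=pickle.load(open(name+".pkl","rb"));M=i["mount"];K=i["camera_matrix"]
    c=np.array([(u*.7-K[0,2])/K[0,0],-(v*.7-K[1,2])/K[1,1],-1.])
    R=rot(s);o=s["tool_pos"]+R@M[:3,3];r=R@M[:3,:3]@c
    return o+r*(z-o[2])/r[2]
def st():
    from workcell import ctrl
    s=ctrl.state();R=rot(s)
    print("t%.2f"%s["time_s"],"p",np.round(s["tool_pos"],4),"yaw %.4f"%(np.arctan2(-R[1,0],-R[0,0])),"tilt",np.round(R[:2,2],4),"F",np.round(s["force"],2),"M",np.round(s["wrist_torque"],3),"w %.3f ff %.1f"%(s["width"],s["finger_force"]),"q",np.round(s["joints"],2))
    return s
E
python3 - <<'E'
from h import *
s=st();look(s,"w1");print(go(s,[.4718,.2251,.012],-.122))
E
```

```text
t1.77 p [0.472  0.2239 0.131 ] yaw -0.1216 tilt [-0.0007 -0.    ] F [-0.74 -0.06 -0.24] M [-0.02  -0.03   0.053] w 1.002 ff 0.0 q [-0.48  0.49 -0.06  2.14  0.06  0.52  0.86]
(array([-0.001, -0.006,  0.004]), array([0.012, 0.048, 4.762]))
```

View pics/w1.png

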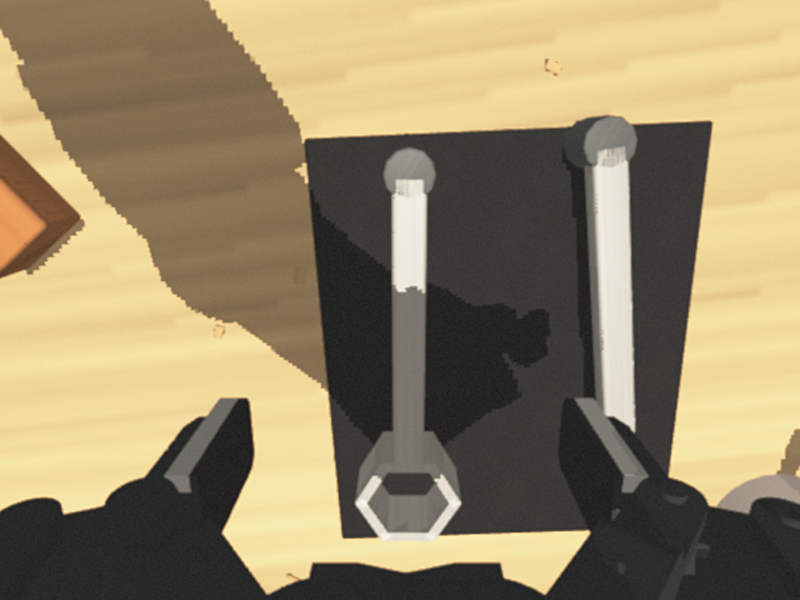

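Run:
```python
from h import *
a=wz("w1",408.5,503,.035);b=wz("w1",410,172,.035);print(a,b,np.linalg.norm(a-b),np.arctan2(*(a-b)[1::-1]))
l=wz("w1",391.5,320,.035);r=wz("w1",426.5,320,.035);print(l,r,np.linalg.norm(l-r))
print(wz("w1",398,240,.035)/2+wz("w1",422,240,.035)/2)
```

```text
[0.58117319 0.21196427 0.035     ] [0.4104528 0.2332619 0.035    ] 0.172043718467412 -0.12411033344539418
[0.47738909 0.21636195 0.035     ] [0.4794088  0.23289274 0.035     ] 0.016653711932055833
[0.4402688 0.2296832 0.035    ]
```

Wrist and top views agree: socket (0.581, 0.212), grip point (0.472, 0.2256). I'll descend and close.

Call:
play_rows(
  deltas=[0,0,0,0,0.07,0.9,0,0,0,0,0,0,0.9,0,0,0,0,0,0,0.9,0,0,0,0,0,0,0.9,0,0,0,0,0,0,0.8,0,0,0,0,0,0,0.35,0,0,0,0,0,0,0,0.3,0,0,0,0,0,0,0.6,0,0,0,0,0,0,1,0,0,0,0,0,0,1,0,0,0,0,0,0,1,0,0,0,0,0,0,1,0,0,0,0,0,0,1,0,0,0,0,0,0,1],
  force=80,
)

```text
time_s: 2.98
tool_pos: [0.4728, 0.2262, 0.0138]
ee_rot: [0.001, 0.062, 0.998, 0.0]
force: [-1.3, -0.1, 7.2]
width: 0.169
finger_force: 78.5
```

```bash
python3 -c "
from h import *
st()"
```

```text
t2.98 p [0.4728 0.2262 0.0138] yaw -0.1233 tilt [0.0014 0.0006] F [-1.25 -0.09  7.15] M [-0.085  0.169 -0.031] w 0.169 ff 78.5 q [-0.51  0.7  -0.03  2.18  0.08  0.26  0.84]
```

```bash
cat >> h.py <<'E'
def proj(name,T,yaw,P):
    s,i=pickle.load(open(name+".pkl","rb"));M=i["mount"];K=i["camera_matrix"]
    x=np.array([-np.cos(yaw),-np.sin(yaw),0]);z=np.array([0,0,-1.]);R=np.c_[x,np.cross(z,x),z]
    c=M[:3,:3].T@(R.T@(np.array(P)-T)-M[:3,3])
    return (K[0,0]*c[0]/-c[2]+K[0,2])/.7,(K[1,1]*-c[1]/-c[2]+K[1,2])/.7
E
python3 - <<'E'
from h import *
s,i=pickle.load(open("w1.pkl","rb"));print(i["mount"])
for T in([.57,-.07,.19],[.60,-.05,.19],[.62,-.07,.19]):print(T,proj("w1",np.array(T),-.12,[.642,-.17,.075]))
s=st();print(go(s,[.60,-.06,.19],-.12))
E
```

```text
[[-2.93051202e-04  9.54129414e-01  2.99394347e-01  7.68709712e-02]
 [ 9.99999649e-01  4.45305962e-05  8.36900060e-04  1.63654570e-04]
 [ 7.85178755e-04  2.99394488e-01 -9.54129092e-01 -1.41177465e-01]
 [ 0.00000000e+00  0.00000000e+00  0.00000000e+00  1.00000000e+00]]
[0.57, -0.07, 0.19] (np.float64(242.1791772701687), np.float64(440.19724249278823))
[0.6, -0.05, 0.19] (np.float64(193.91705560379194), np.float64(395.6298342958188))
[0.62, -0.07, 0.19] (np.float64(222.01972489757725), np.float64(357.4950937553014))
t2.98 p [0.4728 0.2262 0.0138] yaw -0.1233 tilt [0.0014 0.0006] F [-1.25 -0.09  7.15] M [-0.085  0.169 -0.031] w 0.169 ff 78.5 q [-0.51  0.7  -0.03  2.18  0.08  0.26  0.84]
(array([ 0.007,  0.012, -0.031]), array([ -6.464, -10.731,  -7.049]))
```

Call:
play_rows(
  deltas=[0,0,0,0,0,-0.3,1,0,0,0,0,0,-0.7,1,0,0,0,0,0,-0.9,1,0,0,0,0,0,-0.9,1,0,0,0,-0.3,-0.4,-0.3,1,0,0,0,-0.45,-0.75,-0.3,1,0,0,0,-0.45,-0.8,-0.3,1,0,0,0,-0.5,-0.8,-0.3,1,0,0,0,-0.5,-0.8,-0.3,1,0,0,0,-0.5,-0.8,-0.3,1,0,0,0,-0.5,-0.8,-0.3,1,0,0,0,-0.5,-0.8,-0.3,1,0,0,0,-0.5,-0.8,-0.3,1,0,0,0,-0.5,-0.8,-0.3,1,0,0,0,-0.5,-0.8,-0.3,1,0,0,0,-0.5,-0.8,-0.3,1,0,0,0,-0.5,-0.8,-0.3,1,0,0,0,-0.5,-0.8,-0.3,1,0,0,0,-0.25,-0.5,0,1,0,0,0,0,0,0,1],
  force=100,
)

```text
time_s: 4.65
tool_pos: [0.6108, -0.0793, 0.1879]
ee_rot: [0.001, 0.064, 0.998, -0.001]
force: [-0.1, -0.4, -3.0]
width: 0.16
finger_force: 97.8
```

Run:
```python
from h import *
s=st();look(s,"w2")
```

```text
t4.65 p [ 0.6108 -0.0793  0.1879] yaw -0.1286 tilt [ 0.0011 -0.0029] F [-0.09 -0.42 -2.96] M [-0.048  0.124 -0.014] w 0.160 ff 97.8 q [ 0.12  0.51 -0.1   1.9   0.07  0.74  1.43]
```

View pics/w2.png

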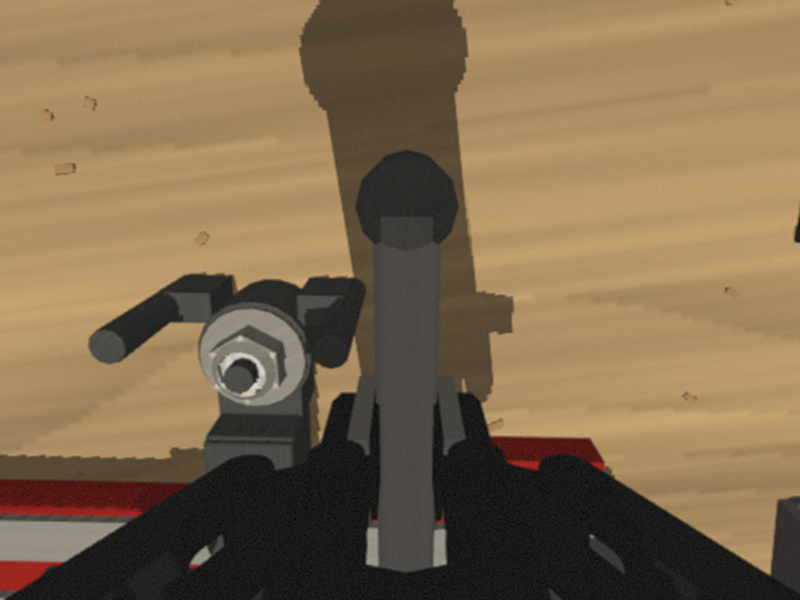

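The wrist view shows the nut at (245,365), the ears at (120,340) and (345,310), and the bar held straight. I'll enlarge the nut crop for the hexagon angle.

Run:
```python
import pickle,cv2
s,i=pickle.load(open("w2.pkl","rb"))
f=i["frame"][205:291,132:222][...,::-1]
cv2.imwrite("pics/nutcrop.png",cv2.resize(f,None,fx=6,fy=6,interpolation=cv2.INTER_CUBIC))
```

```text
(no output)
```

View pics/nutcrop.png

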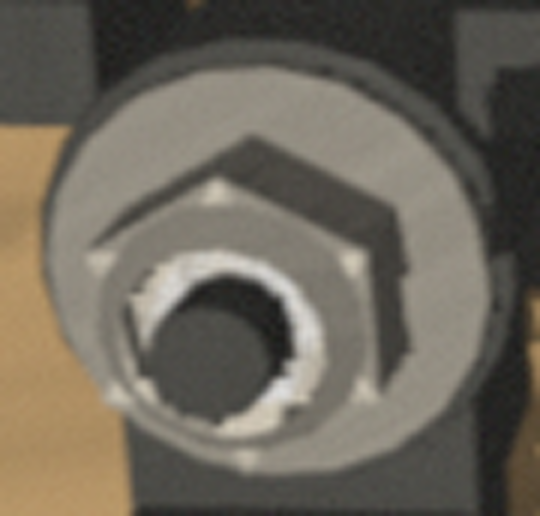

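Run:
```python
from h import *
def w(u,v,z):return wz("w2",(132+(u+.5)/6-.5)/.7,(205+(v+.5)/6-.5)/.7,z)
c=np.array([w(u,v,.071) for u,v in((218,190),(353,262),(366,390),(247,460),(117,395),(102,260))])
m=c.mean(0);print(m);r=c-m
print(np.linalg.norm(r,axis=1),"exp .0208")
a=np.arctan2(r[:,1],r[:,0]);print(np.degrees(a))
# corners at 30deg+60k from hex yaw
ph=np.angle(np.mean(np.exp(6j*(a-np.pi/6))))/6;print("hex yaw",ph,ph+np.pi/3,ph-np.pi/3)
print("flange",(w(47,260,.055)+w(490,275,.055))/2,np.linalg.norm(w(47,260,.055)-w(490,275,.055)),(w(268,67,.055)+w(268,473,.055))/2)
print("bolt",w(207,365,.082))
# lathe line: red edge front; ears
a=wz("w2",108,345,.105);b=wz("w2",338,352,.105);print("ears",a,b)
def ed(p,q,z):
    a,b=wz("w2",*p,z),wz("w2",*q,z);print("edge",np.arctan2(*(b-a)[1::-1])-np.pi/2)
ed((0,483),(180,488),.03);ed((0,519),(130,519),.06)
s=s=pickle.load(open("w2.pkl","rb"))[0]
```

```text
[ 0.64164443 -0.17095485  0.071     ]
[0.01874202 0.01825279 0.01838311 0.01879806 0.01855518 0.01831096] exp .0208
[ 173.40687317  112.31864025   54.20277437   -7.51099586  -66.54988748
 -127.80323038]
hex yaw 0.40160799120768503 1.4488055424042827 -0.6455895599889125
flange [ 0.64027763 -0.17073728  0.055     ] 0.059257553790275204 [ 0.64148563 -0.17109324  0.055     ]
bolt [ 0.64157549 -0.17098497  0.082     ]
ears [ 0.60726974 -0.21633769  0.105     ] [ 0.62405955 -0.11252893  0.105     ]
edge -0.15912557798490035
edge -0.12600516336460377
```

```bash
cat >> h.py <<'E'
N=np.array([.6415,-.171]);OFF=np.array([.1093,-.0008])
def tcp(yaw,z,dy=0.):
    """TCP for key yaw (world), key underside z; dy = key yaw minus tool yaw"""
    c,s=np.cos(yaw),np.sin(yaw);p=N-np.array([[c,-s],[s,c]])@OFF
    return [p[0],p[1],z+.0108]
E
python3 - <<'E'
from h import *
s=pickle.load(open("w2.pkl","rb"))[0]
f=wz("w2",407,202,.2091);R=rot(s);print("foot in tool",R.T@(f-s["tool_pos"]))
b=(wz("w2",374,300,.2091)+wz("w2",440,300,.2091))/2;print(R.T@(b-s["tool_pos"]), np.linalg.norm(wz("w2",374,300,.2091)-wz("w2",440,300,.2091)))
print(tcp(.36,.12),go(s,tcp(.36,.12),.36))
E
```

```text
foot in tool [ 0.06291215  0.00036361 -0.02129533]
[ 0.03987149  0.00037244 -0.02126091] 0.01568700951338084
[np.float64(0.5389246577853817), np.float64(-0.20875485623802498), 0.1308] (array([-0.029,  0.008, -4.666]), array([ 2.192, -5.5  ,  2.296]))
```

Call:
play_rows(
  deltas=[0,0,0,0.15,-0.35,0,1,0,0,0,0.27,-0.7,0,1,0,0,0,0.3,-0.7,0,1,0,0,0,0.3,-0.75,0,1,0,0,0,0.3,-0.75,0,1,0,0,0,0.3,-0.75,0,1,0,0,0,0.3,-0.75,0,1,0,0,0,0.27,-0.75,0,1,0,0,-0.5,0,0,0,1,0,0,-0.8,0,0,0.3,1,0,0,-0.9,0,0,0.4,1,0,0,-0.9,0,0,0.4,1,0,0,-0.9,0,0,0.4,1,0,0,-0.67,0,0,0.4,1,0,0,0,0,0,0.3,1,0,0,0,0,0,0.1,1,0,0,0,0,0,0,1],
)

```text
time_s: 6.12
tool_pos: [0.5382, -0.203, 0.1292]
ee_rot: [-0.001, -0.182, 0.983, 0.001]
force: [-0.1, 0.7, -4.2]
width: 0.162
finger_force: 97.9
```

```bash
sed -i 's/-.0008\])/-.0002])/' h.py
python3 - <<'E'
from h import *
from workcell import ctrl
import cv2
s=st();print(go(s,tcp(.36,.09),.36))
t=ctrl.get_image("top")["frame"][...,::-1];c=ctrl.get_image("scene")["frame"][...,::-1]
cv2.imwrite("pics/hov.png",np.hstack([cv2.resize(t[100:200,300:400],(400,400),interpolation=2),cv2.resize(c[150:250,155:255],(400,400),interpolation=2)]))
E
```

```text
t6.12 p [ 0.5382 -0.203   0.1292] yaw 0.3664 tilt [-0.0024  0.0009] F [-0.06  0.73 -4.24] M [-0.033  0.051  0.014] w 0.162 ff 97.9 q [ 0.44  0.55 -0.21  2.02  0.2   0.59  2.03]
(array([ 0.017, -0.018,  0.061]), array([ 0.053, -0.253,  1.135]))
```

View pics/hov.png

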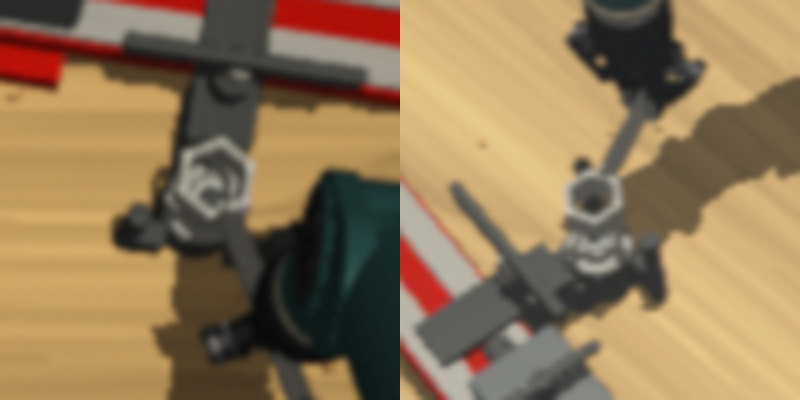

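Run:
```python
from h import *
z=.1504
print(pz("top",300+216/4-.4,100+177/4-.4,z),pz("scene",155+195/4-.4,150+197/4-.4,z))
y=.3664;c,s=np.cos(y),np.sin(y);print(np.array([.5382,-.203])+np.array([[c,-s],[s,c]])@OFF)
```

```text
[ 0.64239235 -0.16160674  0.1504    ] [ 0.63997478 -0.16178602  0.1504    ]
[ 0.64031666 -0.16402927]
```

Call:
play_rows(
  deltas=[0,0,0.06,0.03,-0.15,0.2,1,0,0,0,0.02,-0.12,0.3,1,0,0,0,0,0,0.3,1,0,0,0,0,0,0.3,1,0,0,0,0,0,0.05,1,0,0,0,0,0,0,1],
)

```text
time_s: 6.72
tool_pos: [0.5397, -0.2104, 0.1002]
ee_rot: [-0.001, -0.179, 0.984, 0.001]
force: [-0.4, 0.0, -3.8]
width: 0.165
finger_force: 97.9
```

Run:
```python
from h import *
s=st();print(go(s,tcp(.36,.055),.36))
```

```text
t6.72 p [ 0.5397 -0.2104  0.1002] yaw 0.3604 tilt [-0.0022  0.0008] F [-0.39  0.   -3.81] M [-0.033  0.072 -0.003] w 0.165 ff 97.9 q [ 0.43  0.6  -0.2   2.02  0.21  0.54  2.02]
(array([ 0.015, -0.017,  0.004]), array([0.003, 0.046, 1.376]))
```

Call:
play_rows(
  deltas=[0,0,0,0,0.04,0.15,1,0,0,0,0,0,0.15,1,0,0,0,0,0,0.15,1,0,0,0,0,0,0.15,1,0,0,0,0,0,0.1,1,0,0,0,0,0,0.1,1,0,0,0,0,0,0,1],
)

```text
time_s: 7.3
tool_pos: [0.5398, -0.2099, 0.0808]
ee_rot: [-0.0, -0.179, 0.984, 0.0]
force: [0.2, -0.2, -3.8]
width: 0.164
finger_force: 97.9
```

Run:
```python
from h import *
s=st();print(go(s,tcp(.36,.055),.36))
```

```text
t7.30 p [ 0.5398 -0.2099  0.0808] yaw 0.3601 tilt [-0.0009  0.    ] F [ 0.23 -0.21 -3.78] M [-0.119  0.238 -0.002] w 0.164 ff 97.9 q [ 0.42  0.63 -0.18  2.03  0.22  0.5   2.01]
(array([ 0.003, -0.008,  0.   ]), array([0.015, 0.03 , 0.6  ]))
```

Call:
play_rows(
  deltas=[0,0,0,0,0.02,0.1,1,0,0,0,0,0,0.1,1,0,0,0,0,0,0.1,1,0,0,0,0,0,0.1,1,0,0,0,0,0,0.1,1,0,0,0,0,0,0.08,1,0,0,0,0,0,0,1],
)

```text
time_s: 7.88
tool_pos: [0.5398, -0.2097, 0.0664]
ee_rot: [-0.0, -0.179, 0.984, -0.0]
force: [-0.8, -1.5, -2.9]
width: 0.159
finger_force: 98.0
```

Run:
```python
from h import *
s=st();print(go(s,tcp(.36,.055),.36))
```

```text
t7.88 p [ 0.5398 -0.2097  0.0664] yaw 0.3597 tilt [-0.0004 -0.0002] F [-0.85 -1.52 -2.91] M [-0.431  0.21  -0.255] w 0.159 ff 98.0 q [ 0.42  0.65 -0.17  2.04  0.23  0.47  2.  ]
(array([-0.   , -0.004, -0.003]), array([0.02 , 0.023, 0.024]))
```

Call:
play_rows(
  deltas=[0,0,0,0,0,0.04,1,0,0,0,0,0,0.03,1,0,0,0,0,0,0,1,0,0,0,0,0,0,1],
)

```text
time_s: 8.22
tool_pos: [0.5397, -0.2098, 0.0654]
ee_rot: [-0.0, -0.179, 0.984, -0.0]
force: [-2.2, -2.5, 1.4]
width: 0.16
finger_force: 98.5
```

Run:
```python
from h import *
from workcell import ctrl
import cv2
s=st()
t=ctrl.get_image("top")["frame"][...,::-1];c=ctrl.get_image("scene")["frame"][...,::-1]
cv2.imwrite("pics/seat.png",np.hstack([cv2.resize(t[100:200,300:400],(400,400),interpolation=2),cv2.resize(c[150:250,155:255],(400,400),interpolation=2)]))
```

```text
t8.22 p [ 0.5397 -0.2098  0.0654] yaw 0.3598 tilt [-0.0003 -0.0005] F [-2.19 -2.53  1.42] M [-0.513  0.451 -0.159] w 0.160 ff 98.5 q [ 0.42  0.65 -0.17  2.04  0.23  0.47  2.  ]
```

View pics/seat.png

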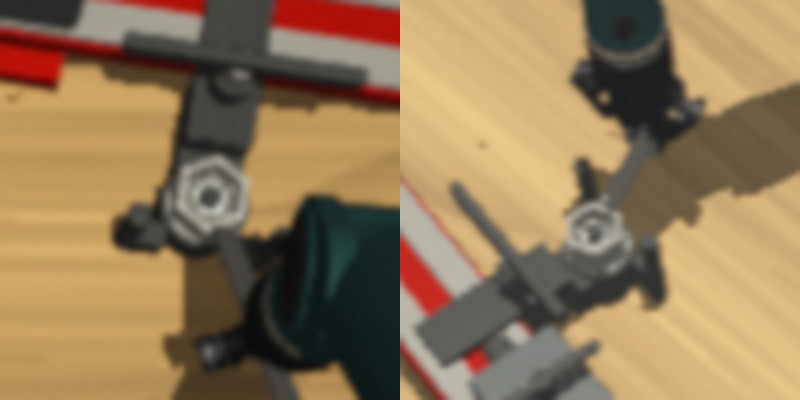

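Seated: both views show the bolt end centred in the ring, and the underside is at about 0.055. Next is the first part of swing one, clockwise and slow.

Call:
play_rows(
  deltas=[0,0,0.1,0.025,0.045,0,1,0,0,0.2,0,0.09,0,1,0,0,0.25,-0.0015,0.1145,0,1,0,0,0.25,-0.0015,0.1145,0,1,0,0,0.25,-0.0015,0.1145,0,1,0,0,0.25,-0.0015,0.1145,0,1,0,0,0.25,-0.0015,0.1145,0,1,0,0,0.25,-0.0015,0.1145,0,1,0,0,0.25,-0.0015,0.1145,0,1,0,0,0.25,-0.0015,0.1145,0,1,0,0,0.25,-0.0015,0.1145,0,1,0,0,0.25,-0.0015,0.1145,0,1],
)

```text
time_s: 9.32
tool_pos: [0.5324, -0.1785, 0.0652]
ee_rot: [0.0, -0.032, 0.999, -0.0]
force: [-2.4, -4.8, 1.2]
width: 0.161
finger_force: 98.6
```

```bash
cat >> h.py <<'E'
def rep():
    """state plus hand position as seen from the nut: radius, angle(yaw), radial/tangential (clockwise +) force"""
    s=st();d=s["tool_pos"][:2]-N;y=np.arctan2(-d[1],-d[0]);u=d/np.linalg.norm(d);t=np.array([u[1],-u[0]])
    F=s["force"][:2];print("r %.4f ang %.4f | Frad %.2f Ftan(cw) %.2f"%(np.linalg.norm(d),y,F@u,F@t));return s
E
python3 -c "
from h import *
s=rep()"
```

```text
t9.32 p [ 0.5324 -0.1785  0.0652] yaw 0.0648 tilt [ 0.     -0.0008] F [-2.41 -4.78  1.15] M [-0.936  0.422 -0.061] w 0.161 ff 98.6 q [ 0.31  0.63 -0.09  2.08  0.13  0.43  1.76]
r 0.1094 ang 0.0691 | Frad 2.73 Ftan(cw) -4.60
```

Call:
play_rows(
  deltas=[0,0,0.25,0.02,0.1145,0,1,0,0,0.333,0,0.1525,0,1,0,0,0.333,-0.0027,0.1525,0,1,0,0,0.333,-0.0027,0.1525,0,1,0,0,0.333,-0.0027,0.1525,0,1,0,0,0.333,-0.0027,0.1525,0,1,0,0,0.333,-0.0027,0.1525,0,1,0,0,0.333,-0.0027,0.1525,0,1,0,0,0.333,-0.0027,0.1525,0,1,0,0,0.333,-0.0027,0.1525,0,1,0,0,0.333,-0.0027,0.1525,0,1,0,0,0.333,-0.0027,0.1525,0,1,0,0,0.333,-0.0027,0.1525,0,1,0,0,0.333,-0.0027,0.1525,0,1,0,0,0.333,-0.0027,0.1525,0,1,0,0,0.333,-0.0027,0.1525,0,1,0,0,0.333,-0.0027,0.1525,0,1,0,0,0.333,-0.0027,0.1525,0,1,0,0,0.333,-0.0027,0.1525,0,1],
)

```text
time_s: 10.9
tool_pos: [0.551, -0.1101, 0.0651]
ee_rot: [0.001, 0.29, 0.957, 0.0]
force: [-0.6, -4.3, 0.9]
width: 0.163
finger_force: 98.4
```

```bash
python3 -c "
from h import *
s=rep()"
```

```text
t10.90 p [ 0.551  -0.1101  0.0651] yaw -0.5884 tilt [ 0.0022 -0.0006] F [-0.57 -4.3   0.87] M [-0.985  0.116 -0.047] w 0.163 ff 98.4 q [ 0.05  0.64  0.09  2.09 -0.13  0.42  1.23]
r 0.1091 ang -0.5921 | Frad -1.93 Ftan(cw) -3.88
```

Call:
play_rows(
  deltas=[0,0,0.25,-0.0015,0.1145,0,1,0,0,0.25,-0.0015,0.1145,0,1,0,0,0.25,-0.0015,0.1145,0,1,0,0,0.25,-0.0015,0.1145,0,1,0,0,0.25,-0.0015,0.1145,0,1,0,0,0.25,-0.0015,0.1145,0,1,0,0,0.25,-0.0015,0.1145,0,1,0,0,0,0,0,0,1,0,0,0,0,0,0,1],
)

```text
time_s: 11.65
tool_pos: [0.5636, -0.0945, 0.0652]
ee_rot: [0.001, 0.376, 0.927, 0.0]
force: [1.4, -2.3, 0.1]
width: 0.161
finger_force: 98.4
```

```bash
python3 -c "
from h import *
s=rep()"
```

```text
t11.65 p [ 0.5636 -0.0945  0.0652] yaw -0.7702 tilt [0.0018 0.0001] F [ 1.43 -2.28  0.07] M [-0.56  -0.478 -0.046] w 0.161 ff 98.4 q [-0.01  0.65  0.14  2.07 -0.2   0.44  1.09]
r 0.1092 ang -0.7763 | Frad -2.62 Ftan(cw) -0.62
```

Call:
play_rows(
  deltas=[0,0,-0.3,-0.02,-0.137,0,1,0,0,-0.35,-0.02,-0.16,0,1,0,0,-0.35,-0.02,-0.16,0,1,0,0,0,0,0,0,1,0,0,0,0,0,-0.05,1,0,0,0,0,0,-0.15,1,0,0,0,0,0,-0.2,1,0,0,0,0,0,0,1],
)

```text
time_s: 12.32
tool_pos: [0.5557, -0.1039, 0.0755]
ee_rot: [-0.001, 0.327, 0.945, 0.0]
force: [0.2, -0.5, -3.6]
width: 0.16
finger_force: 98.0
```

```bash
python3 -c "
from h import *
s=rep()"
```

```text
t12.32 p [ 0.5557 -0.1039  0.0755] yaw -0.6655 tilt [-0.0009  0.0006] F [ 0.17 -0.45 -3.57] M [0.055 0.089 0.025] w 0.160 ff 98.0 q [ 0.02  0.62  0.12  2.08 -0.16  0.45  1.17]
r 0.1089 ang -0.6639 | Frad -0.41 Ftan(cw) -0.25
```

Call:
play_rows(
  deltas=[0,0,0,0,0,-0.35,1,0,0,0,0,0,-0.4,1,0,0,0,0,0,-0.35,1,0,0,-0.333,-0.003,-0.152,-0.05,1,0,0,-0.667,-0.0106,-0.3043,0,1,0,0,-0.667,-0.0106,-0.3043,0,1,0,0,-0.667,-0.0106,-0.3043,0,1,0,0,-0.667,-0.0106,-0.3043,0,1,0,0,-0.667,-0.0106,-0.3043,0,1,0,0,-0.667,-0.0106,-0.3043,0,1,0,0,-0.667,-0.0106,-0.3043,0,1,0,0,-0.667,-0.0106,-0.3043,0,1,0,0,-0.667,-0.0106,-0.3043,0,1,0,0,-0.667,-0.0106,-0.3043,0,1,0,0,-0.667,-0.0106,-0.3043,0,1,0,0,-0.667,-0.0106,-0.3043,0,1,0,0,-0.667,-0.0106,-0.3043,0,1,0,0,-0.667,-0.0106,-0.3043,0,1,0,0,-0.333,-0.003,-0.152,0,1,0,0,0,0,0,0,1],
)

```text
time_s: 13.98
tool_pos: [0.5406, -0.2144, 0.1047]
ee_rot: [0.0, -0.189, 0.982, -0.001]
force: [0.0, 0.8, -2.1]
width: 0.164
finger_force: 98.1
```

```bash
sed -i 's/OFF=np.array(\[.1093/OFF=np.array([.1089/' h.py; python3 -c "
from h import *
s=rep();print(go(s,tcp(.385,.055),.385))"
```

```text
t13.98 p [ 0.5406 -0.2144  0.1047] yaw 0.3804 tilt [ 0.0005 -0.0016] F [ 0.05  0.78 -2.13] M [-0.026  0.087 -0.026] w 0.164 ff 98.1 q [ 0.42  0.59 -0.17  2.02  0.19  0.54  2.07]
r 0.1098 ang 0.4060 | Frad -0.35 Ftan(cw) 0.69
(array([-0.016, -0.001, -0.044]), array([-0.035,  0.103,  1.554]))
```

Call:
play_rows(
  deltas=[0,0,0,-0.035,0.1,0.1,1,0,0,0,0,0,0.2,1,0,0,0,0,0,0.2,1,0,0,0,0,0,0.2,1,0,0,0,0,0,0.15,1,0,0,0,0,0,0.1,1,0,0,0,0,0,0,1],
)

```text
time_s: 14.57
tool_pos: [0.5405, -0.2104, 0.08]
ee_rot: [-0.0, -0.19, 0.982, -0.0]
force: [-2.3, -1.6, 4.0]
width: 0.163
finger_force: 99.1
```

```bash
python3 -c "
from h import *
s=rep();print(go(s,tcp(.385,.055),.385))"
```

```text
t14.57 p [ 0.5405 -0.2104  0.08  ] yaw 0.3813 tilt [-0.0002 -0.0007] F [-2.25 -1.59  3.97] M [-0.126  0.096 -0.032] w 0.163 ff 99.1 q [ 0.41  0.63 -0.16  2.03  0.2   0.5   2.05]
r 0.1085 ang 0.3717 | Frad 2.68 Ftan(cw) -0.66
(array([-0.005, -0.004, -0.035]), array([ 0.018, -0.05 ,  0.569]))
```

Call:
play_rows(
  deltas=[0,0,0,0,0,-0.15,1,0,0,0,0.03,-0.05,0,1,0,0,0,0,0,0.1,1,0,0,0,0,0,0.08,1,0,0,0,0,0,0.05,1,0,0,0,0,0,0.05,1,0,0,0,0,0,0,1],
)

```text
time_s: 15.15
tool_pos: [0.54, -0.2118, 0.0776]
ee_rot: [-0.0, -0.19, 0.982, -0.0]
force: [-5.4, 0.2, 9.5]
width: 0.164
finger_force: 99.8
```

```bash
python3 -c "
from h import *
s=rep();print(go(s,tcp(.385,.055),.385))"
```

```text
t15.15 p [ 0.54   -0.2118  0.0776] yaw 0.3822 tilt [ 0.     -0.0008] F [-5.4   0.25  9.48] M [0.038 0.132 0.145] w 0.164 ff 99.8 q [ 0.41  0.63 -0.16  2.03  0.2   0.49  2.06]
r 0.1094 ang 0.3821 | Frad 4.92 Ftan(cw) 2.24
(array([-0.008, -0.003, -0.027]), array([-0.019, -0.004,  0.47 ]))
```

Call:
play_rows(
  deltas=[0,0,0,0,0,-0.15,1,0,0,0,0,0,-0.1,1,0,0,0,0.055,0.02,0,1,0,0,0,0,0,0.1,1,0,0,0,0,0,0.1,1,0,0,0,0,0,0.05,1,0,0,0,0,0,0,1],
)

```text
time_s: 15.73
tool_pos: [0.5385, -0.2114, 0.0768]
ee_rot: [-0.0, -0.19, 0.982, -0.0]
force: [-1.7, -0.0, 4.3]
width: 0.159
finger_force: 99.2
```

```bash
python3 -c "
from h import *
s=rep();print(go(s,tcp(.385,.055),.385))"
```

```text
t15.73 p [ 0.5385 -0.2114  0.0768] yaw 0.3822 tilt [-0.0003 -0.0002] F [-1.69 -0.02  4.28] M [0.058 0.041 0.065] w 0.159 ff 99.2 q [ 0.41  0.63 -0.16  2.04  0.2   0.49  2.06]
r 0.1106 ang 0.3742 | Frad 1.58 Ftan(cw) 0.60
(array([-0.001, -0.004, -0.027]), array([-0.069, -0.04 ,  0.44 ]))
```

Call:
play_rows(
  deltas=[0,0,0,0,0,-0.2,1,0,0,0,0,0,-0.2,1,0,0,0,0,0,-0.15,1,0,0,0,0,0,0,1,0,0,0,0,0,0,1],
)

```text
time_s: 16.15
tool_pos: [0.5389, -0.2112, 0.0907]
ee_rot: [0.0, -0.19, 0.982, -0.0]
force: [0.5, -0.1, -3.4]
width: 0.159
finger_force: 98.2
```

Run:
```python
from h import *
from workcell import ctrl
import cv2
s=rep()
t=ctrl.get_image("top")["frame"][...,::-1];c=ctrl.get_image("scene")["frame"][...,::-1]
a=cv2.imread("pics/seat.png")
b=np.hstack([cv2.resize(t[122:172,325:375],(400,400),interpolation=2),cv2.resize(c[180:230,180:230],(400,400),interpolation=2)])
# seated picture, same windows (x4 -> x8), enlarged from the stored crop, squeezed to fit 800x600
a8=np.hstack([cv2.resize(a[88:288,100:300],(400,400),interpolation=2),cv2.resize(a[120:320,500:700],(400,400),interpolation=2)])
cv2.imwrite("pics/cmp.png",np.vstack([b[50:350],a8[50:350]]))
```

```text
t16.15 p [ 0.5389 -0.2112  0.0907] yaw 0.3825 tilt [ 0.0001 -0.    ] F [ 0.47 -0.12 -3.45] M [-0.077  0.117  0.015] w 0.159 ff 98.2 q [ 0.42  0.61 -0.17  2.03  0.19  0.51  2.06]
r 0.1102 ang 0.3733 | Frad -0.39 Ftan(cw) -0.28
```

View pics/cmp.png

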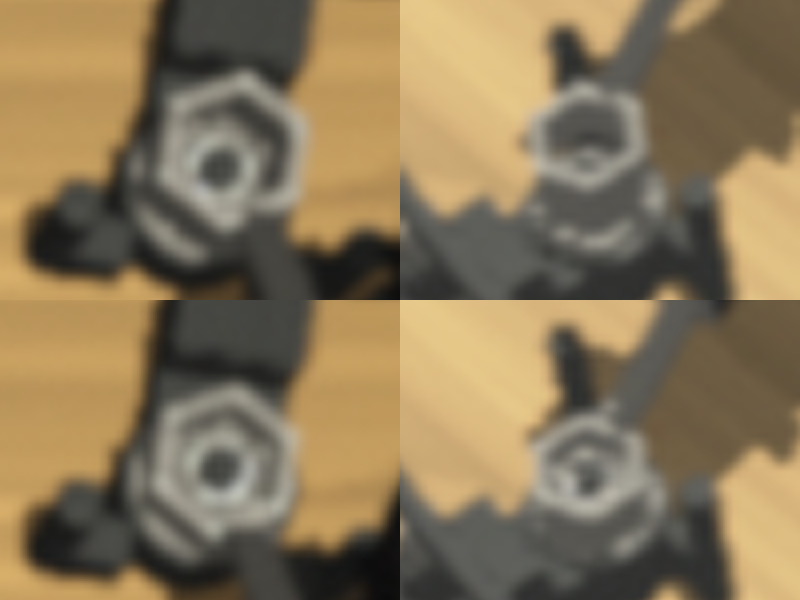

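Run:
```python
from h import *
def tri(a,b):
    A=[];B=[]
    M=np.zeros((3,3));v=np.zeros(3)
    for n,p in(("top",a),("scene",b)):
        o,r=ray(d[n]["camera_matrix"],d[n]["extrinsics"],*p);r/=np.linalg.norm(r);Q=np.eye(3)-np.outer(r,r);M+=Q;v+=Q@o
    return np.linalg.solve(M,v)
q=lambda x,y,X,Y:(X+x/8-.45,Y+(y+50)/8-.45)
a=tri(q(233,150,325,122),q(189,137,180,180));b=tri(q(225,162,325,122),q(190,167,180,180))
print("now",a,"seated",b,"diff",a-b)
for n,X,Y,p1,p0 in(("top",325,122,(233,150),(225,162)),("scene",180,180,(189,137),(190,167))):
    print(n,pz(n,*q(*p1,X,Y),.1119),pz(n,*q(*p0,X,Y),.087))
```

```text
now [ 0.64146129 -0.16697644  0.11876047] seated [ 0.64295045 -0.16897585  0.0918411 ] diff [-0.00148916  0.00199941  0.02691937]
top [ 0.64310411 -0.16842967  0.1119    ] [ 0.64398382 -0.16982741  0.087     ]
scene [ 0.63899367 -0.17026494  0.1119    ] [ 0.64132388 -0.17143951  0.087     ]
```

```bash
python3 -c "
from h import *
s=rep();print(go(s,[.5405,-.2141,.078],.40))"
```

```text
t16.25 p [ 0.5386 -0.2112  0.0904] yaw 0.3824 tilt [-0.0005  0.0002] F [ 0.56 -0.07 -2.47] M [-0.124  0.101 -0.023] w 0.159 ff 98.2 q [ 0.42  0.61 -0.17  2.03  0.19  0.51  2.06]
r 0.1104 ang 0.3722 | Frad -0.50 Ftan(cw) -0.27
(array([ 0.004, -0.004, -0.168]), array([-0.026, -0.137,  0.495]))
```

Call:
play_rows(
  deltas=[0,0,-0.168,-0.026,-0.137,0,1,0,0,0,0,0,0.1,1,0,0,0,0,0,0.15,1,0,0,0,0,0,0.15,1,0,0,0,0,0,0.1,1,0,0,0,0,0,0,1,0,0,0,0,0,0,1],
)

```text
time_s: 16.83
tool_pos: [0.5404, -0.2141, 0.0776]
ee_rot: [-0.0, -0.199, 0.98, 0.0]
force: [-0.9, 0.1, -3.2]
width: 0.164
finger_force: 98.2
```

```bash
python3 -c "
from h import *
s=rep();print(go(s,[.5405,-.2141,.066],.40))"
```

```text
t16.83 p [ 0.5404 -0.2141  0.0776] yaw 0.3999 tilt [-0.0009  0.0002] F [-0.89  0.12 -3.22] M [-0.046  0.128  0.043] w 0.164 ff 98.2 q [ 0.42  0.63 -0.17  2.03  0.21  0.49  2.07]
r 0.1099 ang 0.4030 | Frad 0.77 Ftan(cw) 0.46
(array([ 0.005, -0.007, -0.001]), array([-0.004, -0.002,  0.465]))
```

Now free at the height where it caught before, so I'll continue down.

Call:
play_rows(
  deltas=[0,0,0,0.01,0,0.1,1,0,0,0,0,0,0.1,1,0,0,0,0,0,0.1,1,0,0,0,0,0,0.1,1,0,0,0,0,0,0.07,1,0,0,0,0,0,0,1,0,0,0,0,0,0,1],
)

```text
time_s: 17.42
tool_pos: [0.5404, -0.2142, 0.0661]
ee_rot: [-0.0, -0.199, 0.98, 0.0]
force: [-0.2, 0.2, -3.6]
width: 0.164
finger_force: 98.2
```

```bash
python3 -c "
from h import *
s=rep();print(go(s,[.5405,-.2141,.066],.40))"
```

```text
t17.42 p [ 0.5404 -0.2142  0.0661] yaw 0.4000 tilt [-0.0003  0.0001] F [-0.21  0.17 -3.55] M [-0.036  0.078 -0.003] w 0.164 ff 98.2 q [ 0.41  0.65 -0.16  2.04  0.21  0.47  2.07]
r 0.1099 ang 0.4043 | Frad 0.12 Ftan(cw) 0.23
(array([ 0.002, -0.002,  0.   ]), array([-0.004,  0.004,  0.006]))
```

Seated without any side force. Second swing: settle down slightly, then swing.

Call:
play_rows(
  deltas=[0,0,0,0,0,0.04,1,0,0,0.15,0,0.0685,0,1,0,0,0.25,-0.0015,0.1145,0,1,0,0,0.25,-0.0015,0.1145,0,1,0,0,0.25,-0.0015,0.1145,0,1,0,0,0.25,-0.0015,0.1145,0,1,0,0,0.333,-0.0027,0.1525,0,1,0,0,0.333,-0.0027,0.1525,0,1,0,0,0.333,-0.0027,0.1525,0,1,0,0,0.333,-0.0027,0.1525,0,1,0,0,0.333,-0.0027,0.1525,0,1,0,0,0.333,-0.0027,0.1525,0,1,0,0,0.333,-0.0027,0.1525,0,1,0,0,0.333,-0.0027,0.1525,0,1,0,0,0.333,-0.0027,0.1525,0,1,0,0,0.333,-0.0027,0.1525,0,1,0,0,0.333,-0.0027,0.1525,0,1,0,0,0,0,0,1,0,0,0,0,0,0,1],
)

```text
validation failed for argument at $.de...
```

```bash
python3 -c "
from h import *
s=rep()"
```

```text
t17.42 p [ 0.5404 -0.2142  0.0661] yaw 0.4000 tilt [-0.0003  0.0001] F [-0.21  0.17 -3.55] M [-0.036  0.078 -0.003] w 0.164 ff 98.2 q [ 0.41  0.65 -0.16  2.04  0.21  0.47  2.07]
r 0.1099 ang 0.4043 | Frad 0.12 Ftan(cw) 0.23
```

Call:
play_rows(
  deltas=[0,0,0,0,0,0.04,1,0,0,0.15,0,0.0685,0,1,0,0,0.25,-0.0015,0.1145,0,1,0,0,0.25,-0.0015,0.1145,0,1,0,0,0.25,-0.0015,0.1145,0,1,0,0,0.25,-0.0015,0.1145,0,1,0,0,0.333,-0.0027,0.1525,0,1,0,0,0.333,-0.0027,0.1525,0,1,0,0,0.333,-0.0027,0.1525,0,1,0,0,0.333,-0.0027,0.1525,0,1,0,0,0.333,-0.0027,0.1525,0,1,0,0,0.333,-0.0027,0.1525,0,1,0,0,0.333,-0.0027,0.1525,0,1,0,0,0.333,-0.0027,0.1525,0,1,0,0,0.333,-0.0027,0.1525,0,1,0,0,0.333,-0.0027,0.1525,0,1,0,0,0.333,-0.0027,0.1525,0,1,0,0,0,0,0,0,1,0,0,0,0,0,0,1],
)

```text
time_s: 19.0
tool_pos: [0.5324, -0.16, 0.0654]
ee_rot: [-0.0, 0.052, 0.999, -0.0]
force: [0.2, -0.4, -2.9]
width: 0.161
finger_force: 98.2
```

```bash
python3 -c "
from h import *
s=rep()"
```

```text
t19.00 p [ 0.5324 -0.16    0.0654] yaw -0.1038 tilt [-0.0002 -0.    ] F [ 0.21 -0.39 -2.87] M [-0.081  0.182 -0.016] w 0.161 ff 98.2 q [ 0.22  0.63 -0.02  2.1   0.02  0.42  1.65]
r 0.1097 ang -0.1003 | Frad -0.24 Ftan(cw) -0.37
```

Call:
play_rows(
  deltas=[0,0,0.2,-0.0015,0.0916,0,1,0,0,0.333,-0.0027,0.1525,0,1,0,0,0.333,-0.0027,0.1525,0,1,0,0,0.333,-0.0027,0.1525,0,1,0,0,0.333,-0.0027,0.1525,0,1,0,0,0.333,-0.0027,0.1525,0,1,0,0,0.333,-0.0027,0.1525,0,1],
)

```text
time_s: 19.58
tool_pos: [0.5378, -0.1356, 0.0653]
ee_rot: [-0.0, 0.167, 0.986, -0.0]
force: [0.4, -0.8, -4.1]
width: 0.166
finger_force: 98.3
```

```bash
python3 -c "
from h import *
s=rep()"
```

```text
t19.58 p [ 0.5378 -0.1356  0.0653] yaw -0.3353 tilt [-0.0002 -0.    ] F [ 0.36 -0.8  -4.13] M [-0.243  0.189  0.287] w 0.166 ff 98.3 q [ 0.13  0.63  0.05  2.1  -0.07  0.41  1.47]
r 0.1095 ang -0.3289 | Frad -0.60 Ftan(cw) -0.64
```

Call:
play_rows(
  deltas=[0,0,0.25,-0.0015,0.1245,0,1,0,0,0.25,-0.0015,0.1245,0,1,0,0,0.25,-0.0015,0.1145,0,1,0,0,0.25,-0.0015,0.1145,0,1,0,0,0.25,-0.0015,0.1145,0,1,0,0,0.2,-0.001,0.0916,0,1],
)

```text
time_s: 20.08
tool_pos: [0.5447, -0.1198, 0.0653]
ee_rot: [-0.0, 0.242, 0.97, 0.0]
force: [-0.2, -1.2, -2.6]
width: 0.164
finger_force: 98.3
```

```bash
cat >> h.py <<'E'
def tq():
    s=rep();d=s["tool_pos"][:2]-N;F=s["force"];print("T about nut (cw) %.3f"%(-(d[0]*-F[1]*-1 and 0)+s["wrist_torque"][2]+d[0]*F[1]-d[1]*F[0]));return s
E
sed -i 's/-(d\[0\]\*-F\[1\]\*-1 and 0)+//' h.py
python3 -c "
from h import *
tq()"
```

```text
t20.08 p [ 0.5447 -0.1198  0.0653] yaw -0.4883 tilt [-0.0004  0.0001] F [-0.21 -1.17 -2.6 ] M [-0.299  0.351  0.168] w 0.164 ff 98.3 q [ 0.07  0.63  0.09  2.1  -0.13  0.42  1.34]
r 0.1095 ang -0.4861 | Frad -0.36 Ftan(cw) -1.13
T about nut (cw) 0.292
```

Call:
play_rows(
  deltas=[0,0,0.0875,0,0,0,1,0,0,0,0,0.02,0,1,0,0,0,0,0.02,0,1],
)

```text
time_s: 20.33
tool_pos: [0.545, -0.1193, 0.0653]
ee_rot: [-0.0, 0.245, 0.969, -0.0]
force: [-0.7, -0.8, -2.3]
width: 0.162
finger_force: 98.3
```

```bash
python3 -c "
from h import *
tq()"
```

```text
t20.33 p [ 0.545  -0.1193  0.0653] yaw -0.4953 tilt [-0.0005 -0.    ] F [-0.67 -0.81 -2.33] M [-0.243  0.456  0.156] w 0.162 ff 98.3 q [ 0.07  0.63  0.09  2.1  -0.13  0.42  1.34]
r 0.1095 ang -0.4921 | Frad 0.21 Ftan(cw) -1.03
T about nut (cw) 0.269
```

Call:
play_rows(
  deltas=[0,0,0.1,0,0,0,1,0,0,0,0,0.024,0,1,0,0,0,0,0.024,0,1],
)

```text
time_s: 20.58
tool_pos: [0.5455, -0.1182, 0.0653]
ee_rot: [-0.0, 0.25, 0.968, -0.0]
force: [-1.8, -1.0, -2.0]
width: 0.164
finger_force: 98.3
```

Call:
play_rows(
  deltas=[0,0,0.11,0,0,0,1,0,0,0,0,0.024,0,1,0,0,0,0,0.024,0,1],
)

```text
time_s: 20.83
tool_pos: [0.5462, -0.1172, 0.0653]
ee_rot: [-0.0, 0.256, 0.967, -0.0]
force: [-1.1, -1.1, -2.5]
width: 0.158
finger_force: 98.4
```

```bash
python3 -c "
from h import *
tq()"
```

```text
t20.83 p [ 0.5462 -0.1172  0.0653] yaw -0.5177 tilt [-0.0005  0.    ] F [-1.12 -1.15 -2.47] M [-0.083  0.457  0.214] w 0.158 ff 98.4 q [ 0.06  0.63  0.1   2.09 -0.14  0.42  1.32]
r 0.1095 ang -0.5139 | Frad 0.41 Ftan(cw) -1.55
T about nut (cw) 0.384
```

Call:
play_rows(
  deltas=[0,0,0.1,0,0,0,1,0,0,0,0,0.026,0,1,0,0,0,0,0.026,0,1],
)

```text
time_s: 21.08
tool_pos: [0.5468, -0.1162, 0.0653]
ee_rot: [-0.0, 0.261, 0.965, -0.0]
force: [-2.0, -0.4, -2.0]
width: 0.16
finger_force: 98.4
```

Call:
play_rows(
  deltas=[0,0,0,0,0,0,1],
)

```text
time_s: 21.17
tool_pos: [0.5468, -0.1161, 0.0653]
ee_rot: [-0.0, 0.261, 0.965, -0.0]
force: [-0.5, 0.1, -2.1]
width: 0.163
finger_force: 98.4
```

```bash
python3 -c "
from h import *
tq()"
```

```text
t21.17 p [ 0.5468 -0.1161  0.0653] yaw -0.5282 tilt [-0.0005 -0.0001] F [-0.46  0.14 -2.1 ] M [0.065 0.476 0.228] w 0.163 ff 98.4 q [ 0.06  0.63  0.1   2.09 -0.15  0.42  1.31]
r 0.1094 ang -0.5249 | Frad 0.47 Ftan(cw) -0.11
T about nut (cw) 0.241
```

Call:
play_rows(
  deltas=[0,0,0.1,0,0,0,1,0,0,0,0,0.027,0,1,0,0,0,0,0.027,0,1],
)

```text
time_s: 21.42
tool_pos: [0.5474, -0.1151, 0.0653]
ee_rot: [-0.0, 0.266, 0.964, -0.0]
force: [-1.5, -0.5, -2.0]
width: 0.164
finger_force: 98.4
```

Call:
play_rows(
  deltas=[0,0,0.12,0,0,0,1,0,0,0,0,0.027,0,1,0,0,0,0,0.027,0,1],
)

```text
time_s: 21.67
tool_pos: [0.5481, -0.1139, 0.0653]
ee_rot: [-0.0, 0.272, 0.962, -0.0]
force: [-3.4, -0.9, -2.0]
width: 0.164
finger_force: 98.4
```

Call:
play_rows(
  deltas=[0,0,0.12,0.01,0,0,1,0,0,0,0,0.027,0,1,0,0,0,0,0.027,0,1],
)

```text
time_s: 21.92
tool_pos: [0.5488, -0.1127, 0.0653]
ee_rot: [-0.0, 0.278, 0.96, -0.0]
force: [-2.3, -1.3, -2.0]
width: 0.166
finger_force: 98.3
```

```bash
python3 -c "
from h import *
tq()"
```

```text
t21.92 p [ 0.5488 -0.1127  0.0653] yaw -0.5641 tilt [-0.0003 -0.0003] F [-2.28 -1.33 -2.05] M [-0.079  0.543  0.147] w 0.166 ff 98.3 q [ 0.04  0.64  0.11  2.09 -0.16  0.42  1.28]
r 0.1095 ang -0.5614 | Frad 1.23 Ftan(cw) -2.34
T about nut (cw) 0.403
```

Call:
play_rows(
  deltas=[0,0,0.13,0.005,0,0,1,0,0,0,0,0.027,0,1,0,0,0,0,0.027,0,1],
)

```text
time_s: 22.17
tool_pos: [0.5496, -0.1115, 0.0653]
ee_rot: [0.0, 0.285, 0.959, -0.0]
force: [-1.6, -0.3, -2.1]
width: 0.163
finger_force: 98.3
```

Call:
play_rows(
  deltas=[0,0,0.11,0,0.05,0,1,0,0,0.11,0,0.05,0,1,0,0,0.1,0,0.045,0,1],
)

```text
time_s: 22.42
tool_pos: [0.5517, -0.1084, 0.0653]
ee_rot: [0.0, 0.301, 0.954, -0.0]
force: [-1.4, 0.5, -2.4]
width: 0.161
finger_force: 98.3
```

```bash
python3 -c "
from h import *
tq()"
```

```text
t22.42 p [ 0.5517 -0.1084  0.0653] yaw -0.6120 tilt [ 0.0001 -0.0002] F [-1.36  0.47 -2.41] M [0.062 0.421 0.276] w 0.161 ff 98.3 q [ 0.02  0.64  0.12  2.09 -0.18  0.43  1.25]
r 0.1095 ang -0.6092 | Frad 1.38 Ftan(cw) -0.39
T about nut (cw) 0.319
```

Call:
play_rows(
  deltas=[0,0,0.08,0,0,0,1,0,0,0,0,0.027,0,1,0,0,0,0,0.027,0,1],
)

```text
time_s: 22.67
tool_pos: [0.5524, -0.1075, 0.0653]
ee_rot: [0.0, 0.305, 0.952, -0.0]
force: [-1.8, -1.1, -2.5]
width: 0.163
finger_force: 98.3
```

Call:
play_rows(
  deltas=[0,0,0.1,0,0,0,1,0,0,0,0,0.027,0,1,0,0,0,0,0.027,0,1],
)

```text
time_s: 22.92
tool_pos: [0.5531, -0.1065, 0.0653]
ee_rot: [-0.0, 0.31, 0.951, -0.0]
force: [-1.6, -1.1, -2.5]
width: 0.162
finger_force: 98.3
```

```bash
python3 -c "
from h import *
tq()"
```

```text
t22.92 p [ 0.5531 -0.1065  0.0653] yaw -0.6303 tilt [-0.0002 -0.0004] F [-1.62 -1.11 -2.52] M [-0.25   0.5    0.118] w 0.162 ff 98.3 q [ 0.02  0.64  0.13  2.09 -0.19  0.43  1.23]
r 0.1095 ang -0.6303 | Frad 0.65 Ftan(cw) -1.85
T about nut (cw) 0.320
```

Call:
play_rows(
  deltas=[0,0,0.12,0,0,0,1,0,0,0,0,0.027,0,1,0,0,0,0,0.027,0,1],
)

```text
time_s: 23.17
tool_pos: [0.5539, -0.1053, 0.0653]
ee_rot: [-0.0, 0.316, 0.949, -0.0]
force: [-1.8, -1.3, -3.0]
width: 0.163
finger_force: 98.3
```

Call:
play_rows(
  deltas=[0,0,0.12,0,0,0,1,0,0,0,0,0.027,0,1,0,0,0,0,0.027,0,1],
)

```text
time_s: 23.42
tool_pos: [0.5548, -0.1042, 0.0653]
ee_rot: [0.0, 0.322, 0.947, -0.0]
force: [-0.9, -2.4, -2.0]
width: 0.163
finger_force: 98.3
```

Call:
play_rows(
  deltas=[0,0,0.11,0,0,0,1,0,0,0,0,0.025,0,1,0,0,0,0,0.025,0,1],
)

```text
time_s: 23.67
tool_pos: [0.5555, -0.1033, 0.0653]
ee_rot: [-0.0, 0.327, 0.945, -0.0]
force: [-1.6, -2.4, -2.0]
width: 0.163
finger_force: 98.3
```

```bash
python3 -c "
from h import *
tq()"
```

```text
t23.67 p [ 0.5555 -0.1033  0.0653] yaw -0.6668 tilt [-0.0002 -0.0003] F [-1.61 -2.4  -1.99] M [-0.259  0.441  0.074] w 0.163 ff 98.3 q [ 0.    0.64  0.14  2.08 -0.2   0.43  1.2 ]
r 0.1095 ang -0.6673 | Frad -0.22 Ftan(cw) -2.89
T about nut (cw) 0.389
```

Call:
play_rows(
  deltas=[0,0,0.11,0,0,0,1,0,0,0,0,0.025,0,1,0,0,0,0,0.025,0,1],
)

```text
time_s: 23.92
tool_pos: [0.5563, -0.1022, 0.0653]
ee_rot: [0.0, 0.333, 0.943, -0.0]
force: [-2.1, -1.8, -2.8]
width: 0.165
finger_force: 98.3
```

Call:
play_rows(
  deltas=[0,0,0.11,0,0,0,1,0,0,0,0,0.025,0,1,0,0,0,0,0.025,0,1],
)

```text
time_s: 24.17
tool_pos: [0.5571, -0.1013, 0.0653]
ee_rot: [-0.0, 0.338, 0.941, -0.0]
force: [-1.6, -2.3, -2.4]
width: 0.166
finger_force: 98.3
```

```bash
python3 -c "
from h import *
tq()"
```

```text
t24.17 p [ 0.5571 -0.1013  0.0653] yaw -0.6898 tilt [-0.0001 -0.0003] F [-1.59 -2.33 -2.4 ] M [-0.254  0.389  0.087] w 0.166 ff 98.3 q [-0.01  0.64  0.15  2.08 -0.21  0.43  1.18]
r 0.1095 ang -0.6906 | Frad -0.26 Ftan(cw) -2.81
T about nut (cw) 0.395
```

Call:
play_rows(
  deltas=[0,0,0.12,0,0,0,1,0,0,0,0,0.026,0,1,0,0,0,0,0.026,0,1],
)

```text
time_s: 24.42
tool_pos: [0.5579, -0.1003, 0.0653]
ee_rot: [-0.0, 0.344, 0.939, -0.0]
force: [-0.9, -1.6, -2.2]
width: 0.163
finger_force: 98.3
```

Call:
play_rows(
  deltas=[0,0,0.11,0,0,0,1,0,0,0,0,0.027,0,1,0,0,0,0,0.027,0,1],
)

```text
time_s: 24.67
tool_pos: [0.5586, -0.0995, 0.0653]
ee_rot: [-0.0, 0.349, 0.937, -0.0]
force: [-1.8, -2.2, -1.9]
width: 0.16
finger_force: 98.3
```

```bash
python3 -c "
from h import *
tq()"
```

```text
t24.67 p [ 0.5586 -0.0995  0.0653] yaw -0.7135 tilt [-0.0005 -0.0006] F [-1.76 -2.15 -1.88] M [-0.491  0.368  0.334] w 0.160 ff 98.3 q [-0.01  0.64  0.15  2.08 -0.22  0.44  1.16]
r 0.1095 ang -0.7115 | Frad -0.07 Ftan(cw) -2.78
T about nut (cw) 0.638
```

The torque jumped to 0.64 N m with no further advance, so this is the stop. I'll build the pull up in small steps, sideways only.

Call:
play_rows(
  deltas=[0,0,-0.03,0,0.015,0,1,0,0,0,0,0,0,1],
)

```text
time_s: 24.83
tool_pos: [0.5586, -0.0995, 0.0653]
ee_rot: [-0.0, 0.348, 0.937, -0.0]
force: [-2.0, -3.2, -2.5]
width: 0.163
finger_force: 98.3
```

```bash
python3 -c "
from h import *
tq()"
```

```text
t24.83 p [ 0.5586 -0.0995  0.0653] yaw -0.7110 tilt [-0.0008 -0.0006] F [-2.01 -3.19 -2.54] M [-0.612  0.446  0.193] w 0.163 ff 98.3 q [-0.01  0.64  0.15  2.08 -0.22  0.44  1.17]
r 0.1095 ang -0.7118 | Frad -0.56 Ftan(cw) -3.73
T about nut (cw) 0.602
```

Call:
play_rows(
  deltas=[0,0,-0.01,0,0.02,0,1,0,0,0,0,0.02,0,1,0,0,0,0,0,0,1],
)

```text
time_s: 25.08
tool_pos: [0.5588, -0.0991, 0.0652]
ee_rot: [-0.001, 0.348, 0.937, -0.001]
force: [-2.5, -4.8, -1.9]
width: 0.164
finger_force: 98.3
```

```bash
python3 -c "
from h import *
tq()"
```

```text
t25.08 p [ 0.5588 -0.0991  0.0652] yaw -0.7110 tilt [-0.0015 -0.0009] F [-2.49 -4.82 -1.9 ] M [-1.007  0.661  0.106] w 0.164 ff 98.3 q [-0.01  0.65  0.15  2.08 -0.22  0.44  1.17]
r 0.1096 ang -0.7152 | Frad -1.28 Ftan(cw) -5.27
T about nut (cw) 0.683
```

Call:
play_rows(
  deltas=[0,0,0,0,0.02,0,1,0,0,0,0,0.02,0,1,0,0,0,0,0.015,0,1,0,0,0,0,0,0,1],
)

```text
time_s: 25.42
tool_pos: [0.5591, -0.0989, 0.0651]
ee_rot: [-0.001, 0.349, 0.937, -0.001]
force: [-3.5, -5.5, -1.9]
width: 0.166
finger_force: 98.4
```

```bash
python3 -c "
from h import *
tq()"
```

```text
t25.42 p [ 0.5591 -0.0989  0.0651] yaw -0.7122 tilt [-0.0025 -0.0015] F [-3.5  -5.47 -1.87] M [-1.179  0.834 -0.03 ] w 0.166 ff 98.4 q [-0.02  0.65  0.16  2.08 -0.22  0.44  1.16]
r 0.1095 ang -0.7186 | Frad -0.97 Ftan(cw) -6.42
T about nut (cw) 0.673
```

Call:
play_rows(
  deltas=[0,0,0.01,0,0.015,0,1,0,0,0.01,0,0.015,0,1,0,0,0.01,0,0.01,0,1,0,0,0,0,0,0,1],
)

```text
time_s: 25.75
tool_pos: [0.5593, -0.0986, 0.0651]
ee_rot: [-0.001, 0.35, 0.937, -0.001]
force: [-4.6, -5.3, -2.3]
width: 0.164
finger_force: 98.4
```

```bash
python3 -c "
from h import *
tq()"
```

```text
t25.75 p [ 0.5593 -0.0986  0.0651] yaw -0.7158 tilt [-0.0031 -0.0019] F [-4.58 -5.31 -2.25] M [-1.337  0.912 -0.033] w 0.164 ff 98.4 q [-0.02  0.65  0.16  2.07 -0.22  0.44  1.16]
r 0.1096 ang -0.7224 | Frad -0.07 Ftan(cw) -7.01
T about nut (cw) 0.735
```

Call:
play_rows(
  deltas=[0,0,0.01,0,0.015,0,1,0,0,0.01,0,0.015,0,1,0,0,0.01,0,0.005,0,1,0,0,0,0,0,0,1,0,0,0,0,0,0,1],
)

```text
time_s: 26.17
tool_pos: [0.5596, -0.0982, 0.0651]
ee_rot: [-0.001, 0.352, 0.936, -0.002]
force: [-4.6, -6.4, -1.5]
width: 0.162
finger_force: 98.5
```

```bash
python3 -c "
from h import *
tq()"
```

```text
t26.17 p [ 0.5596 -0.0982  0.0651] yaw -0.7193 tilt [-0.0035 -0.0021] F [-4.63 -6.4  -1.51] M [-1.426  1.039 -0.029] w 0.162 ff 98.5 q [-0.02  0.65  0.16  2.07 -0.22  0.44  1.16]
r 0.1096 ang -0.7263 | Frad -0.79 Ftan(cw) -7.86
T about nut (cw) 0.833
```

8 N and 0.83 N m. I'll hold it for just over a second.

Call:
play_rows(
  deltas=[0,0,0,0,0.005,0,1,0,0,0,0,0,0,1,0,0,0,0,0,0,1,0,0,0,0,0,0,1,0,0,0,0,0,0,1,0,0,0,0,0,0,1,0,0,0,0,0,0,1,0,0,0,0,0,0,1,0,0,0,0,0,0,1,0,0,0,0,0,0,1,0,0,0,0,0,0,1,0,0,0,0,0,0,1,0,0,0,0,0,0,1,0,0,0,0,0,0,1],
)

```text
time_s: 27.33
tool_pos: [0.5596, -0.0982, 0.0651]
ee_rot: [-0.001, 0.352, 0.936, -0.002]
force: [-3.5, -7.3, -0.9]
width: 0.163
finger_force: 98.5
```

```bash
python3 -c "
from h import *
tq()"
```

```text
t27.33 p [ 0.5596 -0.0982  0.0651] yaw -0.7193 tilt [-0.0036 -0.0022] F [-3.46 -7.3  -0.93] M [-1.497  1.105 -0.05 ] w 0.163 ff 98.5 q [-0.02  0.65  0.16  2.07 -0.22  0.44  1.16]
r 0.1096 ang -0.7267 | Frad -2.27 Ftan(cw) -7.76
T about nut (cw) 0.800
```

Call:
play_rows(
  deltas=[0,0,-0.03,0,-0.06,0,1,0,0,0,0,-0.06,0,1,0,0,-0.25,-0.0015,-0.1145,0,1,0,0,-0.25,-0.0015,-0.1145,0,1,0,0,-0.25,-0.0015,-0.1145,0,1,0,0,-0.25,-0.0015,-0.1145,0,1,0,0,-0.25,-0.0015,-0.1145,0,1,0,0,0,0,0,0,1,0,0,0,0,0,-0.1,1,0,0,0,0,0,-0.15,1,0,0,0,0,0,0,1],
)

```text
time_s: 28.25
tool_pos: [0.5513, -0.1091, 0.072]
ee_rot: [-0.0, 0.287, 0.958, -0.0]
force: [-1.5, -3.4, -5.0]
width: 0.166
finger_force: 98.0
```

```bash
python3 -c "
from h import *
s=tq();print(go(s,[.4728,.2262,.0148],-.1233))"
```

```text
t28.25 p [ 0.5513 -0.1091  0.072 ] yaw -0.5815 tilt [-0.0002  0.    ] F [-1.53 -3.41 -5.  ] M [-0.553  0.632 -0.33 ] w 0.166 ff 98.0 q [ 0.03  0.63  0.12  2.09 -0.17  0.44  1.27]
r 0.1094 ang -0.6017 | Frad -0.67 Ftan(cw) -3.68
T about nut (cw) 0.072
(array([-0.000e+00, -2.000e-03, -4.376e+00]), array([9.993, 9.482, 2.289]))
```

Call:
play_rows(
  deltas=[0,0,0,0,-0.045,0,1,0,0,0,0,-0.04,-0.05,1,0,0,0,0,0,-0.2,1,0,0,0,0,0,-0.3,1,0,0,0,0,0,-0.4,1,0,0,0,0,0,-0.6,1,0,0,0,0,0,-0.6,1,0,0,0,0,0,-0.5,1,0,0,0,0,0,-0.1,1,0,0,0,0,0,0,1],
)

```text
time_s: 29.08
tool_pos: [0.5519, -0.1105, 0.1422]
ee_rot: [0.002, 0.286, 0.958, 0.001]
force: [0.0, 0.6, -2.3]
width: 0.163
finger_force: 98.3
```

```bash
python3 -c "
from h import *
s=tq();print(go(s,[.4728,.2262,.0148],-.1233))"
```

```text
t29.08 p [ 0.5519 -0.1105  0.1422] yaw -0.5800 tilt [ 0.0045 -0.0002] F [ 0.01  0.62 -2.32] M [ 0.07   0.061 -0.025] w 0.163 ff 98.3 q [ 0.    0.51  0.15  2.05 -0.14  0.58  1.25]
r 0.1081 ang -0.5935 | Frad 0.34 Ftan(cw) 0.52
T about nut (cw) -0.081
(array([ 0.013,  0.041, -4.361]), array([10.047,  9.521,  5.08 ]))
```

Call:
play_rows(
  deltas=[0,0,0,0.35,0.33,0,1,0,0,0,0.7,0.66,0,1,0,0,0,0.75,0.71,0,1,0,0,0,0.75,0.71,0,1,0,0,0,0.75,0.71,0,1,0,0,0,0.75,0.71,0,1,0,0,0,0.75,0.71,0,1,0,0,0,0.75,0.71,0,1,0,0,0,0.75,0.71,0,1,0,0,0,0.75,0.71,0,1,0,0,0,0.75,0.71,0,1,0,0,0,0.75,0.71,0,1,0,0,0,0.75,0.71,0,1,0,0,0,0.7,0.71,0,1,0,0,-0.8,0,0,0,1,0,0,-0.9,0,0,0,1,0,0,-0.9,0,0,0,1,0,0,-0.9,0,0,0,1,0,0,-0.85,0,0,0,1,0,0,0,0,0,0,1],
)

```text
time_s: 30.75
tool_pos: [0.4704, 0.2257, 0.1395]
ee_rot: [-0.001, 0.061, 0.998, -0.0]
force: [0.2, 0.0, -3.2]
width: 0.168
finger_force: 98.3
```

```bash
python3 -c "
from h import *
s=st();print(go(s,[.4728,.2262,.0148],-.1233))"
```

```text
t30.75 p [0.4704 0.2257 0.1395] yaw -0.1229 tilt [-0.0022 -0.0002] F [ 0.16  0.05 -3.22] M [ 0.063  0.129 -0.014] w 0.168 ff 98.3 q [-0.58  0.48  0.06  2.14 -0.06  0.53  0.97]
(array([-0.004, -0.02 ,  0.004]), array([-0.105,  0.035,  4.987]))
```

Call:
play_rows(
  deltas=[0,0,0,-0.1,0.03,0.4,1,0,0,0,0,0,0.8,1,0,0,0,0,0,0.8,1,0,0,0,0,0,0.8,1,0,0,0,0,0,0.7,1,0,0,0,0,0,0.5,1,0,0,0,0,0,0.4,1,0,0,0,0,0,0.2,1,0,0,0,0,0,0.15,1,0,0,0,0,0,0.1,1,0,0,0,0,0,0.05,1,0,0,0,0,0,0.05,1,0,0,0,0,0,0,1,0,0,0,0,0,0,1],
)

```text
time_s: 31.92
tool_pos: [0.4747, 0.2257, 0.017]
ee_rot: [0.0, 0.063, 0.998, 0.0]
force: [0.8, -0.8, -3.3]
width: 0.166
finger_force: 98.4
```

```bash
python3 -c "
from h import *
s=st();print(go(s,[.4728,.2262,.0138],-.1233))"
```

```text
t31.92 p [0.4747 0.2257 0.017 ] yaw -0.1258 tilt [0.0008 0.0005] F [ 0.78 -0.81 -3.28] M [0.007 0.082 0.014] w 0.166 ff 98.4 q [-0.55  0.7   0.03  2.18 -0.07  0.27  0.99]
(array([ 0.005,  0.007, -0.024]), array([0.078, 0.011, 0.128]))
```

Call:
play_rows(
  deltas=[0,0,0,0,0,0.06,1,0,0,0,0,0,0.06,1,0,0,0,0,0,0,1,0,0,0,0,0,0,0.8,0,0,0,0,0,0,0.7,0,0,0,0,0,0,0.5,0,0,0,0,0,0,0.3,0,0,0,0,0,0,0.3,0,0,0,0,0,0,0.3],
  force=20,
)

```text
time_s: 32.67
tool_pos: [0.4743, 0.2256, 0.0135]
ee_rot: [-0.0, 0.063, 0.998, 0.0]
force: [-1.3, 0.0, 1.0]
width: 0.703
finger_force: 0.0
```

```bash
python3 -c "
from h import *
s=st()"
```

```text
t32.67 p [0.4743 0.2256 0.0135] yaw -0.1255 tilt [-0.  0.] F [-1.27  0.03  1.05] M [ 0.035 -0.033 -0.004] w 0.703 ff 0.0 q [-0.55  0.7   0.03  2.18 -0.07  0.26  0.99]
```

Released. I'll lift straight up and check with the last picture.

Call:
play_rows(
  deltas=[0,0,0,0,0,-0.3,0.3,0,0,0,0,0,-0.7,0.3,0,0,0,0,0,-0.9,0.3,0,0,0,0,0,-0.9,0.3,0,0,0,0,0,-0.9,0.3,0,0,0,0,0,-0.9,0.3,0,0,0,0,0,-0.4,0.3,0,0,0,0,0,0,0.3,0,0,0,0,0,0,0.3],
)

```text
time_s: 33.42
tool_pos: [0.4744, 0.2256, 0.1388]
ee_rot: [0.0, 0.063, 0.998, 0.0]
force: [-0.2, 0.2, -0.9]
width: 0.701
finger_force: 0.0
```

```bash
python3 -c "
from h import *
s=st();look(s,'w3')"
```

```text
t33.42 p [0.4744 0.2256 0.1388] yaw -0.1255 tilt [0.0007 0.0004] F [-0.16  0.17 -0.95] M [-0.005  0.01   0.011] w 0.701 ff 0.0 q [-0.58  0.48  0.06  2.13 -0.06  0.53  0.97]
```

View pics/w3.png

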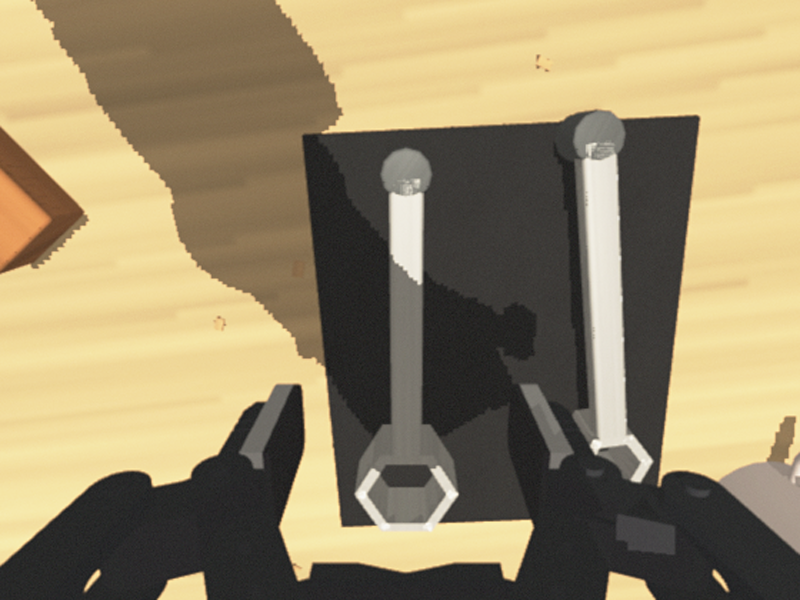

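The key lies flat on the mat, with its socket at (407,495) and foot at (406,172). The gripper is clear of it and the small key is undisturbed. The socket is about 91 mm from the mat's centre, inside the 110 mm limit.

```bash
python3 -c "
from h import *
a=wz('w3',407,496,.035);print(a,np.linalg.norm(a[:2]-[.516,.2727]))
from workcell import ctrl
print(ctrl.finish_job())"
```

```text
[0.58512782 0.21232425 0.035     ] 0.09178172840780069
the job is handed in; nothing more can be done
None
```

The job is handed in with no verdict returned: the nut came up against its stop and was held there at about 7.8 N (0.8 N m) for just over a second, and the big key lies flat and released on the mat.

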